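# Load the tilt mixer and latch its lid

### The arm

A 6-joint arm with a two-finger parallel gripper is mounted at the origin on the work surface. World frame = base frame: x ahead of the robot, y to its left, z up, the work surface at z = 0. Lengths are in m, angles in rad, forces in N, time in s.
With the tool pointing down it reaches from about 0.225 to 0.875 m from the base axis. Payload 3.4 kg.
Tool frame: the origin (TCP) lies at the very end of the fingers, on their centre line; the grasp point (between the pads) lies 19 mm behind it (manip.hold_point_z is the distance from the TCP to the grasp point, in m); z points along the fingers, x is the direction in which the jaws open and shut, and the axes are right-handed (so a half turn about z gives the same grasp; the last joint's range is limited). The gripper opens to 85 mm and grips with 20 to 120 N. Pads are 22 mm wide; open, the fingers measure 114 mm over their backs; the gripper's body (76 mm by 85 mm) begins 54 mm behind the grasp point. The pads swing forward as they close: fully open they stand 13 mm farther back than shut.
Start: joints at [1.14, 0.276, 1.505, -0, 1.361, -0.121], TCP at [0.175, 0.548, 0.231] pointing down, gripper open.
Joint ranges: [-2.89, 2.89], [-0.75, 2.08], [0.22, 2.7], [-1.18, 4.32], [0.11, 2.71], [-2.7, 2.7]. Speed limits (rad/s): [2.57, 2.57, 3.14, 3.14, 3.14, 3.14].

### API

Orientations are given as a unit quaternion [w, x, y, z].
In Python, from rig import telemetry, cams, manip, finder gives the robot as it stands. The module is installed in compiled form; this text tells all that it offers.
- The arm moves only by the tool carry_out, never from a script. Its argument "rows" is a list that holds one entry, the list of rows, each a list of 5 numbers: the gripper's target within -1 to 1 (fully open at 1, half-way at 0, shut at -1), then the shift along the world's x, y, z in cm, then the turn about the world's z in rad. A call has 1 to 12 rows; each row shifts and turns the commanded pose from where the row before left it; what a row does not reach is not made up. A row lasts 1/10 s, in which the tool goes at most 50 mm and 8.59 degrees, less where a joint would pass 70% of its speed; a pose out of reach is approached as far as the arm can. A call with a gripper value outside its range is refused whole. The fingers move at their own pace and stop on an object; "force" is the grip in N (left out, the last holds). Time passes only in rows, so rows that do not move let the fingers close. It gives the time, the measured TCP pose, the force and the opening at its end, in the units of the state.
- telemetry.get_state(): the state, without advancing time (a new reading comes with each control period).
- cams.get_image(name): name is "scene" or "top" or "wrist"; returns a dict with "image" (400x640x3 uint8, red, green, blue), "camera_matrix" (3x3 intrinsics, pixels), "k1" (the pictures are not rectified: a ray, as slopes to the right and down, at radius r is drawn at 1 + k1 r^2 times it, then the intrinsics apply), "eye" and "attitude" of the camera in the world. Camera axes: x right, y down, z forward; pixel columns grow to the right and rows downward; lengths in m; the calibration is good to about 2 mm. A picture is of the moment at which its call begins. There is no depth.
- manip.sign_off(): hands the job in, once; it reports no verdict.
Trained networks look in a picture, given as the dict that the camera call returned (one of the last four; its "shot" number tells which), for a name from the list of things; names that differ only in an ending like _2 or _b are one class to them, and where a whole thing is asked for, a point or a joint stands for the part that bears it (a point fixed in the world has none). Each returns a list of dicts, best first, with "confidence" (0 to 1); they miss things now and then, are a little off and sometimes report something else, mostly with a low value. They report only what shows in the picture. A call takes as long as a camera call. They do not tell look-alikes from the thing itself.
- finder.boxes_of(picture, thing): "xy" ([column, row] in pixels, amid what is visible of it).
The state is a dict: "clock": time; "qpos": joint angles; "qd": joint speeds; "effort": joint torques, N m; "position": TCP position; "ee_rot": TCP orientation; "contact_force": force on the tool from outside, world axes, zero at the start; "moment": the same for the moment, N m; "width": finger opening in m.
Only numpy, scipy, OpenCV 4.12 (cv2) and the standard library are available. Lean on these libraries where they do the work, as an engineer would, in place of code of your own. Each camera call takes 0.05 s, during which the arm holds its last target.

### The job

Get the bench-top resin mixer ready to run: take the tall tube out of the wooden rack and slide it, cap up, all the way down into the mixer's free slanting well while the lid stays open. Then swing the mixer's lid down and press its front edge past the catch so that it is fully shut and stays shut. Leave the other tubes and the things on the bench where they are.

Things in the scene. Friction and masses are not known exactly. Their poses are not given: they have to be found in the camera images.
- tall_tube_center (a point): centre (half-way up) of the tall tube: rigid white cylinder with a black cap, 30 mm diameter, 100 mm long, about 90 g, foot chamfered 4 mm. It stands upright, cap up, in one of the three holes of the wooden rack, 40 mm in the hole and 60 mm standing out. Its z axis runs along the tube towards the cap
- tall_tube_cap (a point): centre of the top of the tall tube's cap, 50 mm above its centre along the tube's z axis
- tall_tube: the tall tube as a solid; its origin is the centre of its foot, z runs towards the cap
- short_tube1_center (a point): centre of a short tube (same 30 mm diameter and look, but only 70 mm long, so 30 mm stand out of the rack); bystander, stays in the rack. Any of the three rack holes may hold the tall tube
- short_tube2_center (a point): centre of the second short tube, like the first; bystander
- rack: fixed wooden rack, 200 mm (its x) x 70 mm (its y) x 50 mm high, origin at the centre of its underside; three vertical holes on its x axis, 65 mm apart, 33 mm diameter, 40 mm deep. Mixer and rack may be either way round: either one on the left
- mixer: fixed grey open tub, 200 mm (x) x 260 mm (y), walls 6 mm, rim 110 mm above the bench; origin: centre of its underside; its front faces its -x, towards the robot. In a black block are two wells, at its y = +55 and -55 mm, both leaning 26 degrees from vertical, mouth to the front: (-0.438, 0, 0.899) in its frame points out of a well. One holds a tube, the other is free; which varies
- well_mouth (a point): centre of the mouth of the free well (33 mm diameter, 45 mm deep along its slant, mouth chamfered 3 mm), about 98 mm above the bench. This frame is upright and turned like the mixer: z is vertical, NOT along the well
- well_seat (a point): where the centre of the tall tube is when it stands on the bottom of the free well (50 mm from the well's bottom along the slant, 5 mm out of the mouth); upright frame turned like the mixer. With a tube fully home 55 mm of it stand out of the well
- well_cap (a point): where the top of the tall tube's cap is when it stands on the bottom of the free well; upright frame turned like the mixer
- loaded_tube_center (a point): centre of the tube that is already in the other well, 100 x 30 mm like the tall tube and leaning the same way; its frame is upright, turned like the mixer; stays there
- lid (a joint): lid angle: 0 = fully shut, grows as it opens, 1.6 at most; starts open at 1.2 to 1.45. The stiff hinge keeps the lid wherever it is left (2 to 4 N at the front edge moves it). From about 0.06 down (front edge 12 mm proud) a spring catch at the front middle resists with about 10 N at the front edge; below about 0.03 it snaps home. Push until it stops at 0
- lid_hinge (a point): middle of the hinge axis, at the rear top rim (100 mm behind the mixer's centre, 110 mm above the bench). The axis is the mixer's y axis. This frame turns with the lid; with the lid shut it is parallel to the mixer's
- lid_front (a point): middle of the lid's top front edge, at (-200, 0, 50) mm from the hinge in the lid's frame. The lid is a hood 200 mm (x) x 260 mm wide x 50 mm deep, 5 mm walls, 0.35 kg; its flat outer top is the plane z = 50 mm, x = 0 to -200 mm. A lip 80 mm wide, 8 mm thick stands 12 mm out of the front's lower rim. Shut, its top is 160 mm above the bench; open, it reaches 320 mm and its top faces back and up
- jar_center (a point): centre of a closed jar, 64 mm diameter, 85 mm high, behind the rack; bystander
- spatula: spatula 180 mm long lying in front of the mixer, origin at its middle underneath; bystander
- mallet: wooden mallet lying at the right of the bench, head 110 mm, handle 200 mm, about 70 mm high; origin under the handle's front part; bystander
- pot_center (a point): centre of a steel cup, 90 mm diameter, 100 mm high, at the left of the bench; bystander
Mind the look-alikes: they are no part of the job. What is shaped like the tall_tube but blue, green or yellow is not meant.

How it is judged:
By the outcome, as a careful person would: the job done as asked, in the order asked, and still so for the second after the job is handed in, with the robot touching nothing.
It also fails if it takes over 66 s, if anything falls off the work surface, if the arm or the gripper's body presses on something with over 40 N, if the wrist force passes 120 N, or if a joint passes its speed limit or range.

## Working session

There is one attempt and no reset: what is moved stays moved. The work goes in short steps, Python scripts to look and compute and a tool call to move; the robot and the scene stay as the last step left them, time stands still between calls to the robot, and variables do not carry over. Pictures are saved under pics/ and viewed, and the job is handed in when it is done.

Besides the shell and the picture viewer there is one more tool, called after ">>>" by a JSON object that holds its "method" and its "body", one argument or row to a line. carry_out: Moves the arm, as the interface text tells. Its arguments: {"type":"object","properties":{"rows":{"type":"array","items":{"type":"array","items":{"type":"array","items":{"type":"number"}}}},"force":{"type":"number"}},"required":["rows"]}

```bash
mkdir -p pics; cat > h.py <<'E'
import numpy as np, cv2
from scipy.spatial.transform import Rotation as R
from rig import telemetry, cams, manip, finder
def rot(p):
    a=np.array(p['attitude'],float)
    return a if a.shape==(3,3) else R.from_quat(a,scalar_first=True).as_matrix()
def ray(p,uv):
    K=np.array(p['camera_matrix']);k=p['k1']
    d=np.array([(uv[0]-K[0,2])/K[0,0],(uv[1]-K[1,2])/K[1,1]])
    s=d.copy()
    for _ in range(30): s=d/(1+k*(s@s))
    v=rot(p)@np.array([s[0],s[1],1]); return np.array(p['eye']),v/np.linalg.norm(v)
def proj(p,X):
    X=np.atleast_2d(X);K=np.array(p['camera_matrix'])
    c=(X-np.array(p['eye']))@rot(p); s=c[:,:2]/c[:,2:]
    s=s*(1+p['k1']*(s**2).sum(1,keepdims=True))
    return s*[K[0,0],K[1,1]]+[K[0,2],K[1,2]]
def atz(p,uv,z):
    e,v=ray(p,uv); return e+v*(z-e[2])/v[2]
def save(p,name,crop=None,f=1):
    im=cv2.cvtColor(np.array(p['image']),cv2.COLOR_RGB2BGR)
    if crop: im=im[crop[1]:crop[3],crop[0]:crop[2]]
    im=cv2.resize(im,None,fx=f,fy=f,interpolation=cv2.INTER_CUBIC); cv2.imwrite('pics/'+name,im)
E
python3 - <<'E'
from h import *
for n in ['scene','top','wrist']:
    p=cams.get_image(n); save(p,n+'0.png')
    print(n,p['eye'],rot(p).round(3).tolist(),p['camera_matrix'],p['k1'])
    if n!='wrist':
      for t in ['tall_tube','tall_tube_cap','tall_tube_center','short_tube1_center','well_mouth','loaded_tube_center','lid_front','lid_hinge','mixer','rack','jar_center','spatula','mallet','pot_center']:
        try: print(t,[(np.round(d['xy']).tolist(),round(d['confidence'],2)) for d in finder.boxes_of(p,t)][:5])
        except Exception as e: print(t,e)
print(telemetry.get_state())
E
```

```text
scene [ 0.24983974 -0.79384271  1.24695913] [[0.927, -0.304, 0.221], [-0.376, -0.733, 0.567], [-0.01, -0.609, -0.793]] [[447.01235897   0.         315.39064608]
 [  0.         447.01235897 203.98585337]
 [  0.           0.           1.        ]] -0.04307528265650322
tall_tube [([282.0, 155.0], 0.77), ([318.0, 197.0], 0.69), ([343.0, 193.0], 0.56), ([311.0, 170.0], 0.45), ([323.0, 150.0], 0.44)]
tall_tube_cap [([343.0, 193.0], 0.74), ([324.0, 150.0], 0.72), ([316.0, 169.0], 0.71), ([284.0, 158.0], 0.69), ([317.0, 195.0], 0.64)]
tall_tube_center [([315.0, 196.0], 0.62), ([321.0, 147.0], 0.59), ([285.0, 160.0], 0.58), ([347.0, 193.0], 0.57), ([314.0, 169.0], 0.46)]
short_tube1_center [([274.0, 178.0], 0.56)]
well_mouth [([380.0, 231.0], 0.37)]
loaded_tube_center [([334.0, 242.0], 0.66), ([237.0, 122.0], 0.37)]
lid_front [([380.0, 234.0], 0.85)]
lid_hinge [([381.0, 230.0], 0.91)]
mixer [([352.0, 264.0], 0.57), ([364.0, 368.0], 0.22)]
rack [([295.0, 186.0], 0.79), ([374.0, 231.0], 0.19)]
jar_center [([334.0, 173.0], 0.92)]
spatula [([276.0, 279.0], 0.65), ([381.0, 233.0], 0.4)]
mallet [([
[... 1366 characters left out ...]
.        ]] -0.056256977124851455
{'clock': 1.55, 'qpos': array([ 1.14000989e+00,  2.75911425e-01,  1.50486244e+00,  9.11401086e-06,
        1.36070285e+00, -1.21006219e-01]), 'qd': array([ 0.00173989,  0.00023774,  0.00166417,  0.00170858,  0.00187988,
       -0.00043699]), 'effort': array([-2.14869938e-04, -4.16645873e+01, -2.46097648e+01, -8.47536876e-05,
        1.16673937e-04,  1.64281452e-06]), 'position': array([0.17531578, 0.54767648, 0.23133649]), 'ee_rot': array([-3.21644394e-05,  8.07728644e-01,  5.89554437e-01,  4.84319122e-05]), 'contact_force': array([-0.2328286 , -0.19727851, -0.2494109 ]), 'moment': array([-0.00096902,  0.01293638, -0.02647212]), 'width': 0.08506437026624263}
```

```bash
python3 - <<'E'
from h import *
p=cams.get_image('scene'); save(p,'s1.png',(200,100,420,300),3.6)
p=cams.get_image('top'); save(p,'t1.png',(220,130,440,290),3.6)
E
```

```text
(no output)
```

View pics/scene0.png

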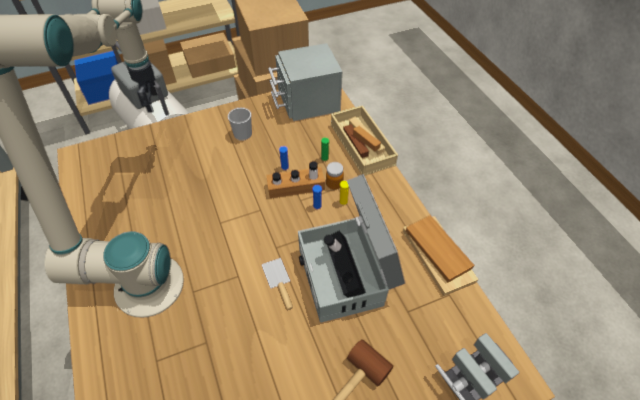

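View pics/s1.png

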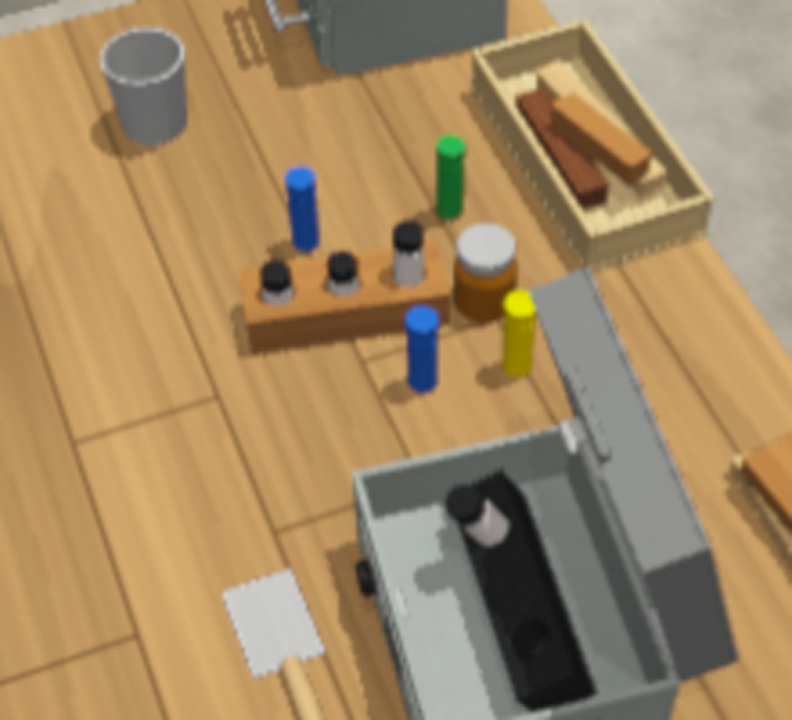

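View pics/t1.png

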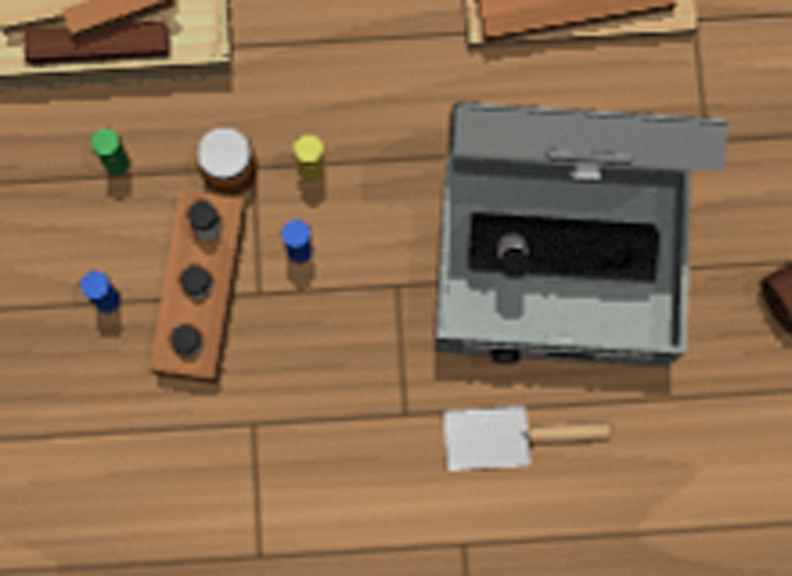

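```bash
python3 - <<'E'
from h import *
p=cams.get_image('scene'); save(p,'s2.png',(285,170,415,325),5)
save(p,'s3.png',(255,130,365,220),7)
p=cams.get_image('top'); save(p,'t2.png',(330,150,430,240),7)
save(p,'t3.png',(235,150,320,245),7)
E
```

```text
(no output)
```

View pics/s2.png

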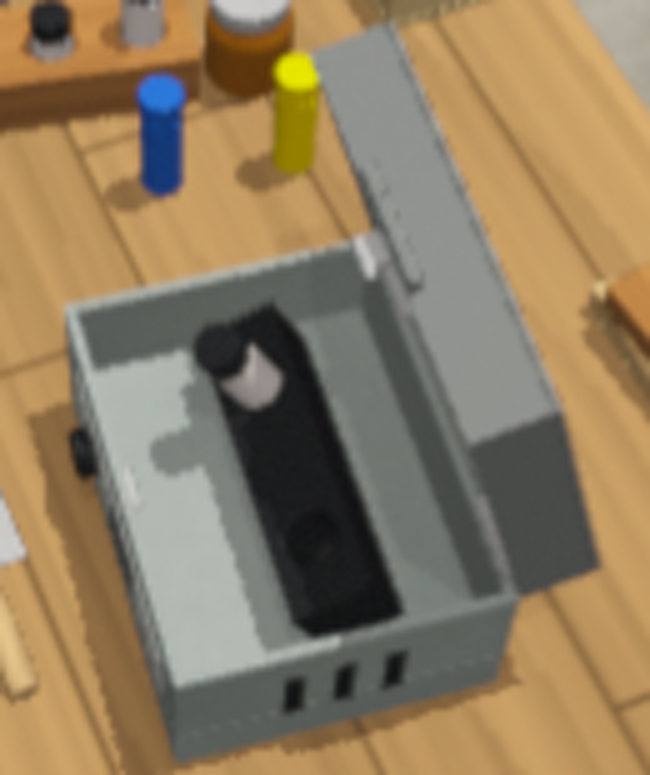

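View pics/s3.png

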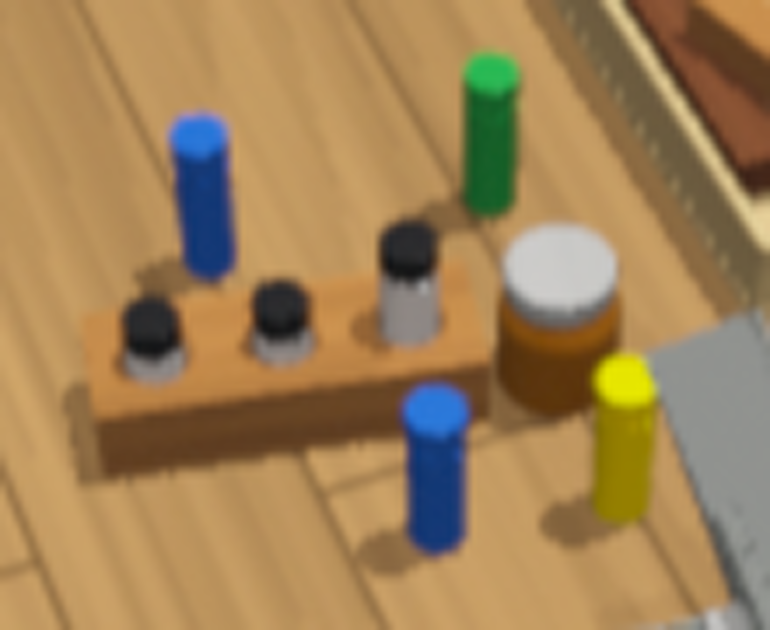

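View pics/t2.png

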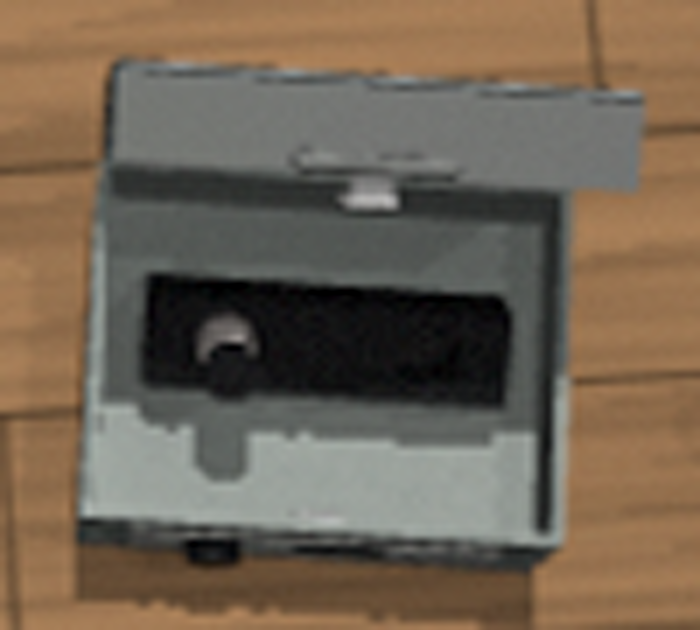

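View pics/t3.png

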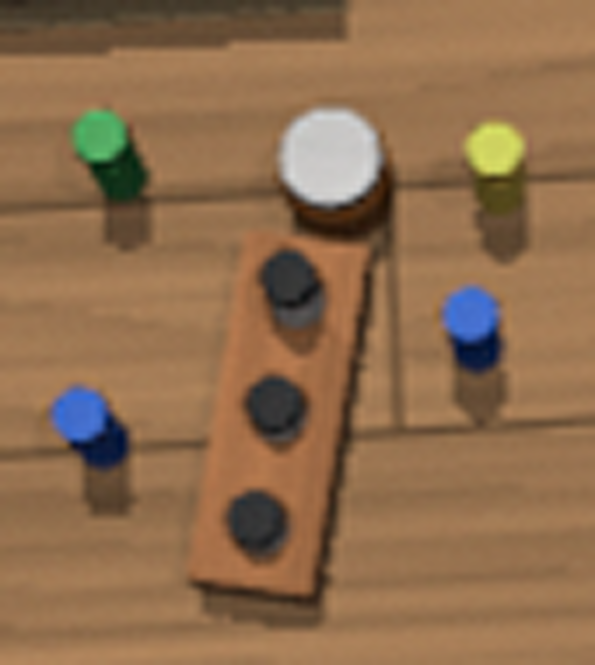

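```bash
cat > fit.py <<'E'
from h import *
from scipy.optimize import least_squares
s=cams.get_image('scene'); t=cams.get_image('top')
S=lambda x,y,f,ox,oy:(ox+x/f,oy+y/f)
def fit(obs,x0,name):
    def g(x):
        r=[]
        for cam,X,uv in obs:
            c,sn=np.cos(x[2]),np.sin(x[2]); W=[x[0]+c*X[0]-sn*X[1],x[1]+sn*X[0]+c*X[1],X[2]]
            r+=list(proj(cam,W)[0]-uv)
        return r
    o=least_squares(g,x0,loss='soft_l1'); print(name,o.x.round(4),np.round(g(o.x),1)); return o.x
def pt(obs,z,name):
    def g(x): return np.concatenate([proj(c,[x[0],x[1],z])[0]-uv for c,uv in obs])
    o=least_squares(g,[.5,0]); print(name,o.x.round(4),np.round(o.fun,1)); return o.x
s2=lambda x,y:(285+x/5,170+y/5); s3=lambda x,y:(255+x/7,130+y/7)
t2=lambda x,y:(330+x/7,150+y/7); t3=lambda x,y:(235+x/7,150+y/7)
if __name__=='__main__':
    fit([(s,(-.1,.13,.11),s2(68,308)),(s,(-.1,-.13,.11),s2(178,688)),(s,(.1,-.13,.11),s2(515,597)),(s,(-.1,-.13,0),s2(180,758)),
     (t,(-.1,.13,.11),t2(80,520)),(t,(-.1,-.13,.11),t2(562,545))],[.6,-.1,0],'mixer')
    fit([(s,(.1,-.035,.05),s3(490,362)),(s,(-.1,-.035,.05),s3(97,415)),(s,(-.1,.035,.05),s3(83,315)),(s,(.1,.035,.05),s3(465,265)),
     (t,(.1,.035,.05),t3(245,232)),(t,(.1,-.035,.05),t3(370,243)),(t,(-.1,.035,.05),t3(190,580)),(t,(-.1,-.035,.05),t3(316,598))],[.6,.2,0],'rack')
    pt([(s,s3(409,238)),(t,t3(290,275))],.11,'tall')
    pt([(s,s3(281,297)),(t,t3(276,402))],.08,'sh_mid')
    pt([(s,s3(151,314)),(t,t3(257,518))],.08,'sh_near')
    pt([(s,s3(560,265)),(t,t3(330,157))],.085,'jar')
    pt([(s,s3(436,408)),(t,t3(470,312))],.1,'blueR')
    pt([(s,s3(199,135)),(t,t3(80,413))],.1,'blueL')
    for i in (s2(315,535),):print('mouth',atz(s,i,.098))
    st=telemetry.get_state(); print(st['clock'])
E
python3 fit.py
```

```text
mixer [ 0.5605 -0.1984 -0.1175] [-1.2 -0.4 -0.3 -0.2  1.2 -0.  -0.6  1.7 -0.2 -0.8  0.  -0.5]
rack [ 0.5609  0.1939 -0.2021] [ 0.   0.1 -0.5  0.9 -0.8  0.3 -0.2 -0.6  0.4 -0.7  0.   0.1 -0.1 -0.6
 -0.3 -0.6]
tall [0.6245 0.1809] [-0.3  0.4 -0.2 -0.4]
sh_mid [0.5607 0.1942] [-0.3  0.4 -0.2 -0.4]
sh_near [0.4971 0.2078] [-0.3  0.6 -0.4 -0.5]
jar [0.6959 0.1574] [-0.3  0.2 -0.  -0.3]
blueR [0.5995 0.084 ] [-0.2  0.2 -0.1 -0.2]
blueL [0.5562 0.2983] [-0.2  0.   0.  -0.2]
mouth [ 0.55750527 -0.25424972  0.098     ]
1.85
```

```bash
cat > fit2.py <<'E'
from fit import *
def lidpt(m,th,X):
    x=.1+X[0]*np.cos(th)+X[2]*np.sin(th); z=.11-X[0]*np.sin(th)+X[2]*np.cos(th)
    return m2w(m,(x,X[1],z))
def m2w(m,X):
    c,sn=np.cos(m[2]),np.sin(m[2]); return np.array([m[0]+c*X[0]-sn*X[1],m[1]+sn*X[0]+c*X[1],X[2]])
E
python3 - <<'E'
from fit2 import *
obs=[(s,(-.1,.13,.11),s2(68,308)),(s,(-.1,-.13,.11),s2(178,688)),(s,(.1,-.13,.11),s2(515,597)),(s,(-.1,-.13,0),s2(180,758)),
     (t,(-.1,.13,.11),t2(80,520)),(t,(-.1,-.13,.11),t2(562,545))]
lo=[(s,(-.2,.13,.05),s2(390,28)),(s,(-.2,-.13,.05),s2(560,410)),(s,(-.2,.13,0),s2(318,55)),(s,(-.2,-.13,0),s2(473,440)),
 (t,(-.2,.13,.05),t2(122,65)),(t,(-.2,-.13,.05),t2(645,98)),(t,(-.2,.13,0),t2(112,165)),(t,(-.2,-.13,0),t2(640,190))]
def g(x):
    r=[proj(c,m2w(x,X))[0]-uv for c,X,uv in obs]+[proj(c,lidpt(x,x[3],X))[0]-uv for c,X,uv in lo]
    return np.concatenate(r)
o=least_squares(g,[.56,-.198,-.1175,1.3],loss='soft_l1'); print(o.x.round(4),np.round(g(o.x),1))
m=o.x
for x in (-.004,0,.004,.008): 
    a=m2w(m,(x,.055,.098)); d=m2w([0,0,m[2]],(-.438,0,.899)); cap=a+.055*d
    print(x,'cap px in s2',((proj(s,cap)[0]-[285,170])*5).round(),'t2',((proj(t,cap)[0]-[330,150])*7).round(),
     'mouth s2',((proj(s,m2w(m,(x,-.055,.098)))[0]-[285,170])*5).round())
E
```

```text
[ 0.5608 -0.1999 -0.1234  1.2976] [-0.8 -0.2 -0.3  0.1  1.3  0.6 -0.6  2.   0.1 -1.1  0.3 -0.4  0.  -1.5
  0.5 -0.1 -2.4 -0.2 -1.4  1.4 -0.7 -1.   0.1 -1.1 -0.2 -0.7 -0.3  0.3]
-0.004 cap px in s2 [211. 347.] t2 [232. 377.] mouth s2 [303. 539.]
0 cap px in s2 [218. 345.] t2 [232. 369.] mouth s2 [310. 537.]
0.004 cap px in s2 [224. 344.] t2 [232. 362.] mouth s2 [316. 536.]
0.008 cap px in s2 [231. 342.] t2 [233. 354.] mouth s2 [323. 534.]
```

>>> {"method": "carry_out", "body": {
  "rows": [
    [[1,3.2,-2.6,0,0.01],[1,3.2,-2.6,0,0.01],[1,3.2,-2.6,0,0.01],[1,3.2,-2.6,0,0.01],[1,3.2,-2.6,0,0.01],[1,3.2,-2.6,0,0.01],[1,3.2,-2.6,0,0.01],[1,3.2,-2.6,0,0.01],[1,3.2,-2.6,0,0.01],[1,3.2,-2.6,0,0.01],[1,3.2,-2.6,0,0.01],[1,0,0,0,0]]
  ],
  "force": 40
}}

```text
clock: 3.15
position: [0.5316, 0.2583, 0.2309]
ee_rot: [0.002, 0.776, 0.631, 0.001]
contact_force: [-1.3, 0.1, -0.3]
width: 0.0854
```

```bash
cat > st.py <<'E'
from h import *
def st():
    a=telemetry.get_state(); r=R.from_quat(a['ee_rot'],scalar_first=True).as_matrix()
    print('t',round(a['clock'],2),'pos',a['position'].round(4),'yawjaw',round(float(np.arctan2(r[1,0],r[0,0])),4),'zaxis',r[:,2].round(3),'F',a['contact_force'].round(1),'w',round(float(a['width']),4)); return a
if __name__=='__main__': st()
E
python3 - <<'E'
from st import *
st(); p=cams.get_image('wrist'); save(p,'w1.png')
print(proj(p,[[.6245,.1809,.11],[.5607,.1942,.08],[.4971,.2078,.08]]).round())
E
```

```text
t 3.15 pos [0.5316 0.2583 0.2309] yawjaw 1.3662 zaxis [ 0.003 -0.002 -1.   ] F [-1.3  0.1 -0.3] w 0.0854
[[251. 311.]
 [253. 231.]
 [249. 162.]]
```

View pics/w1.png

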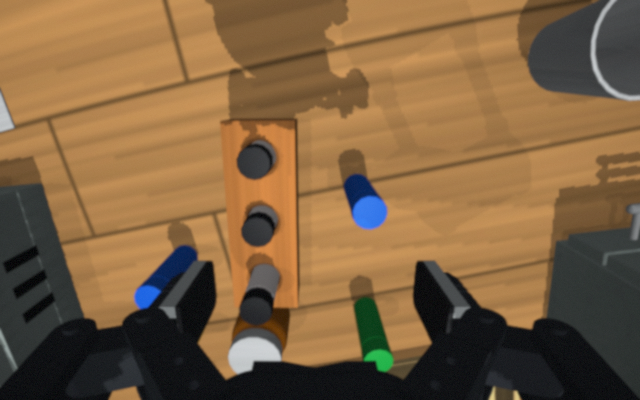

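>>> {"method": "carry_out", "body": {
  "rows": [
    [[1,3.1,-2.6,-1.5,0],[1,3.1,-2.6,-1.5,0],[1,3.1,-2.6,-1.5,0],[1,0,0,0,0],[1,0,0,0,0]]
  ]
}}

```text
clock: 3.7
position: [0.6195, 0.1841, 0.1855]
ee_rot: [-0.001, 0.774, 0.633, -0.001]
contact_force: [-0.1, 0.2, 0.0]
width: 0.0854
```

```bash
python3 - <<'E'
from st import *
st(); p=cams.get_image('wrist'); save(p,'w2.png'); st()
print(proj(p,[[.6245,.1809,.11],[.5607,.1942,.08],[.4971,.2078,.08]]).round())
s=cams.get_image('scene');save(s,'s4.png',(240,110,380,220),5.5)
E
```

```text
t 3.7 pos [0.6195 0.1841 0.1855] yawjaw 1.3703 zaxis [-0.003  0.001 -1.   ] F [-0.1  0.2  0. ] w 0.0854
t 3.75 pos [0.6192 0.1847 0.1862] yawjaw 1.3714 zaxis [-0.002  0.001 -1.   ] F [ 0.3 -0.6 -0.3] w 0.0854
[[310. 223.]
 [311. 123.]
 [312.  25.]]
```

View pics/w2.png

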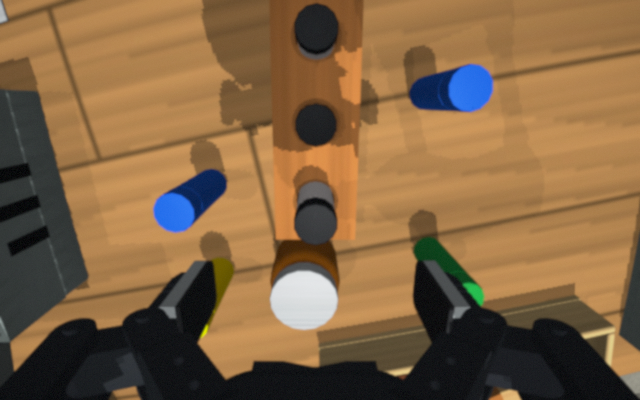

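View pics/s4.png

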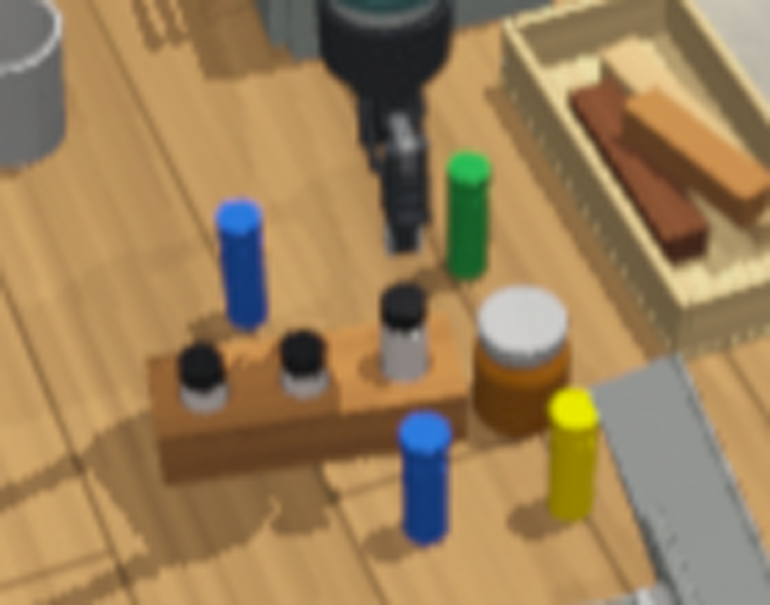

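>>> {"method": "carry_out", "body": {
  "rows": [
    [[1,0.5,-0.2,-1.7,0],[1,0,0,-2,0],[1,0,0,-2,0],[1,0,0,-2,0],[1,0,0,-2,0],[1,0,0,-2,0],[1,0,0,0,0],[1,0,0,0,0]]
  ]
}}

```text
clock: 4.6
position: [0.6249, 0.1829, 0.0703]
ee_rot: [0.0, 0.774, 0.634, 0.0]
contact_force: [-0.8, -0.1, 0.8]
width: 0.0853
```

```bash
python3 - <<'E'
from st import *
st(); p=cams.get_image('wrist'); save(p,'w3.png')
s=cams.get_image('scene');save(s,'s5.png',(240,110,380,220),5.5)
E
```

```text
t 4.6 pos [0.6249 0.1829 0.0703] yawjaw 1.3725 zaxis [ 0.001  0.    -1.   ] F [-0.8 -0.1  0.8] w 0.0853
```

View pics/w3.png

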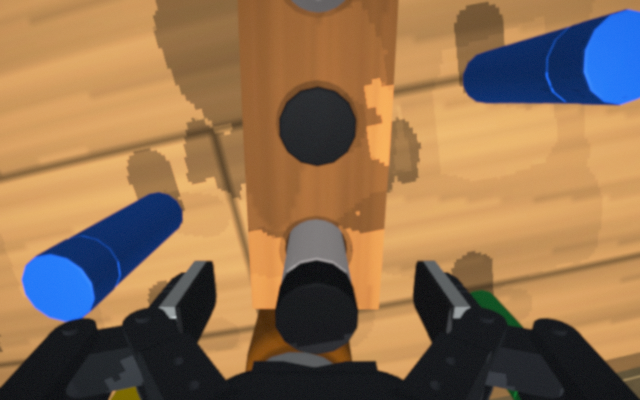

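View pics/s5.png

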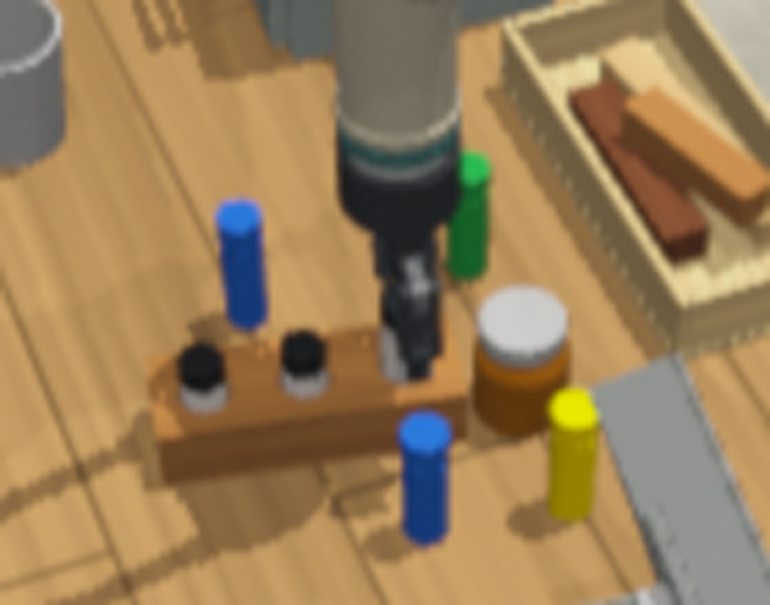

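>>> {"method": "carry_out", "body": {
  "rows": [
    [[-1,0,0,0,0],[-1,0,0,0,0],[-1,0,0,0,0],[-1,0,0,0,0],[-1,0,0,0,0],[-1,0,0,0,0],[-1,0,0,0,0],[-1,0,0,0,0]]
  ],
  "force": 30
}}

```text
clock: 5.5
position: [0.6255, 0.1816, 0.0697]
ee_rot: [0.0, 0.774, 0.633, 0.0]
contact_force: [-0.1, -1.2, 4.2]
width: 0.0294
```

```bash
python3 - <<'E'
from st import *
st(); p=cams.get_image('wrist'); save(p,'w4.png')
E
```

```text
t 5.5 pos [0.6255 0.1816 0.0697] yawjaw 1.371 zaxis [ 0.001 -0.    -1.   ] F [-0.1 -1.2  4.2] w 0.0294
```

View pics/w4.png

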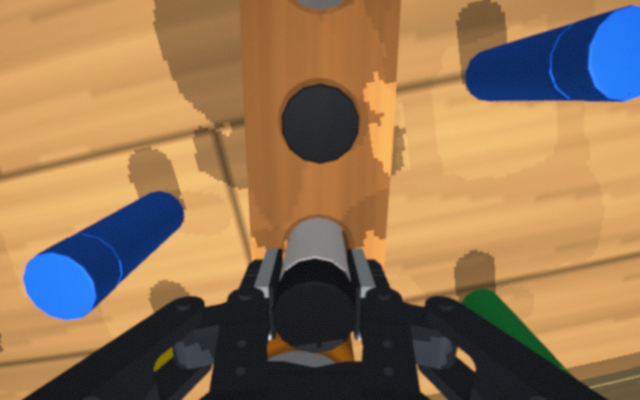

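>>> {"method": "carry_out", "body": {
  "rows": [
    [[-1,0,0,1,0],[-1,0,0,2,0],[-1,0,0,3,0],[-1,0,0,3,0],[-1,0,0,3,0],[-1,0,0,2,0],[-1,-2,-2,1,0.02],[-1,-3,-3,0,0.02],[-1,-3,-3,0,0.02],[-1,-3,-3,0,0.016],[-1,-1.5,-3,0,0],[-1,0,0,0,0]]
  ]
}}

```text
clock: 6.75
position: [0.4975, 0.0391, 0.2197]
ee_rot: [0.0, 0.75, 0.661, -0.001]
contact_force: [0.1, 1.2, 0.3]
width: 0.0293
```

```bash
python3 - <<'E'
from st import *
st(); p=cams.get_image('wrist'); save(p,'w5.png')
s=cams.get_image('scene');save(s,'s6.png',(220,60,420,330),2.2)
E
```

```text
t 6.75 pos [0.4975 0.0391 0.2197] yawjaw 1.444 zaxis [-0.002 -0.002 -1.   ] F [0.1 1.2 0.3] w 0.0293
```

View pics/s6.png

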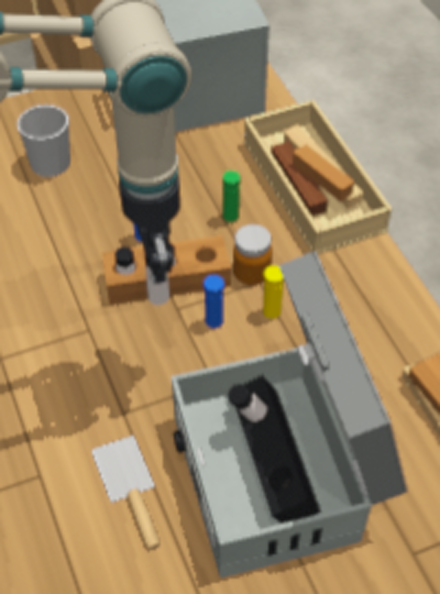

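>>> {"method": "carry_out", "body": {
  "rows": [
    [[-1,0,-3,0,0],[-1,0,-4,0,0],[-1,0,-4,0,0],[-1,0,-4,0,0],[-1,0,-4,0,0],[-1,0,-4,0,0],[-1,0,-4,0,0],[-1,0,-2.2,-1,0],[-1,0,0,-1.5,0],[-1,0,0,-1.5,0],[-1,0,0,0,0],[-1,0,0,0,0]]
  ]
}}

```text
clock: 8.05
position: [0.5012, -0.2499, 0.1792]
ee_rot: [-0.0, 0.749, 0.662, 0.0]
contact_force: [0.9, 0.4, 0.5]
width: 0.0296
```

```bash
python3 - <<'E'
from st import *
st(); p=cams.get_image('wrist'); save(p,'w6.png')
s=cams.get_image('scene');save(s,'s7.png',(260,130,420,330),3)
E
```

```text
t 8.05 pos [ 0.5012 -0.2499  0.1792] yawjaw 1.448 zaxis [-0.     0.001 -1.   ] F [0.9 0.4 0.5] w 0.0296
```

View pics/s7.png

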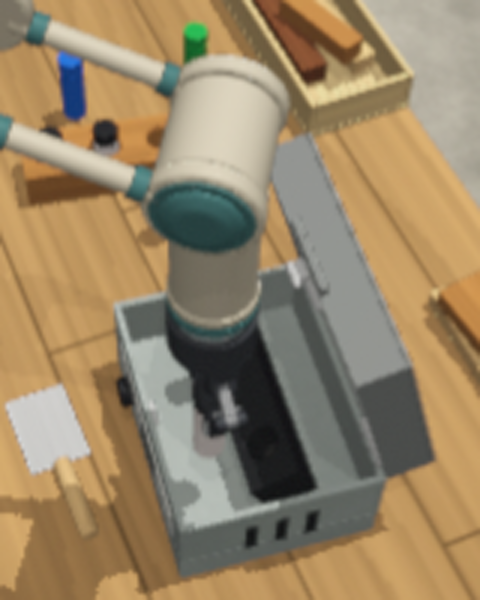

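View pics/w6.png

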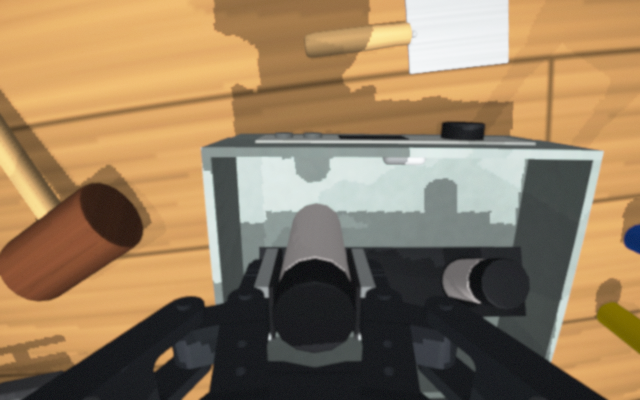

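>>> {"method": "carry_out", "body": {
  "rows": [
    [[-1,1.2,-0.1,0,0],[-1,1.5,-0.1,0,0],[-1,1.5,-0.1,0,0],[-1,1.0,-0.1,0,0],[-1,0.3,0,0,0],[-1,0,0,0,0],[-1,0,0,0,0]]
  ]
}}

```text
clock: 8.85
position: [0.5549, -0.2542, 0.1793]
ee_rot: [-0.0, 0.749, 0.662, -0.0]
contact_force: [0.9, -0.8, -1.5]
width: 0.0296
```

```bash
python3 - <<'E'
from st import *
st(); p=cams.get_image('wrist'); save(p,'w7.png')
s=cams.get_image('scene');save(s,'s8.png',(300,180,420,330),4)
E
```

```text
t 8.85 pos [ 0.5549 -0.2542  0.1793] yawjaw 1.447 zaxis [-0.001  0.    -1.   ] F [ 0.9 -0.8 -1.5] w 0.0296
```

View pics/s8.png

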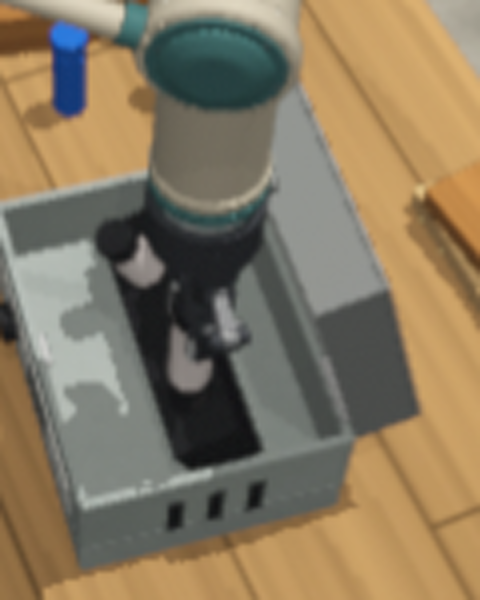

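View pics/w7.png

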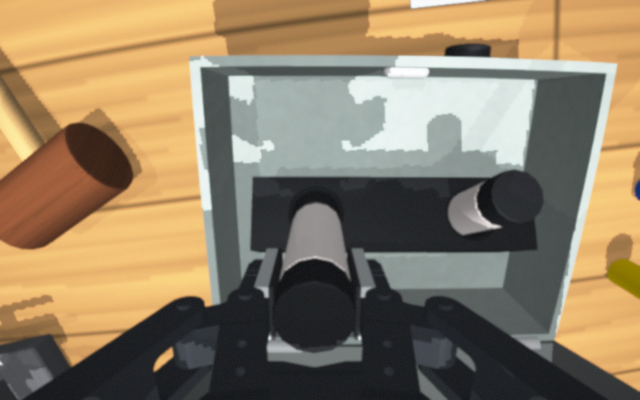

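>>> {"method": "carry_out", "body": {
  "rows": [
    [[-1,0,0,-1,0],[-1,0,0,-0.8,0],[-1,0,0,-0.4,0],[-1,0,0,-0.4,0],[-1,0,0,0,0]]
  ]
}}

```text
clock: 9.45
position: [0.5547, -0.2541, 0.1523]
ee_rot: [-0.001, 0.75, 0.662, -0.0]
contact_force: [-0.6, -0.0, -1.5]
width: 0.0292
```

```bash
python3 - <<'E'
from st import *
st(); p=cams.get_image('wrist'); save(p,'w8.png',(200,100,440,300),3)
E
```

```text
t 9.45 pos [ 0.5547 -0.2541  0.1523] yawjaw 1.4469 zaxis [-0.002  0.001 -1.   ] F [-0.6 -0.  -1.5] w 0.0292
```

View pics/w8.png

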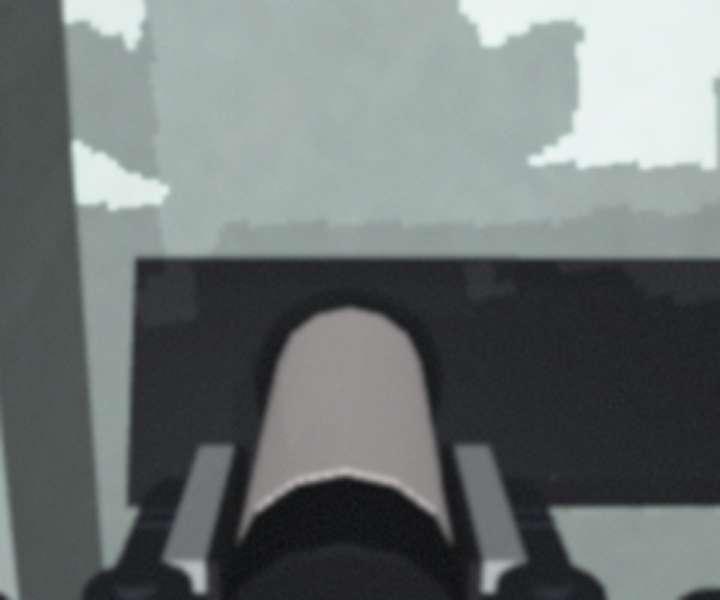

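>>> {"method": "carry_out", "body": {
  "rows": [
    [[-1,0,0,-0.3,0],[-1,0,0,-0.3,0],[-1,0,0,-0.2,0],[-1,0,0,0,0]]
  ],
  "force": 25
}}

```text
clock: 9.9
position: [0.5551, -0.2542, 0.1453]
ee_rot: [-0.0, 0.75, 0.662, -0.0]
contact_force: [-2.5, 0.4, -0.4]
width: 0.0291
```

>>> {"method": "carry_out", "body": {
  "rows": [
    [[-1,-0.3,0.04,-0.05,0],[-1,-0.3,0.04,-0.05,0],[-1,-0.3,0.03,-0.1,0],[-1,0,0,0,0]]
  ],
  "force": 20
}}

```text
clock: 10.3
position: [0.5502, -0.2534, 0.1456]
ee_rot: [0.004, 0.75, 0.662, 0.003]
contact_force: [5.4, 2.3, 5.6]
width: 0.0297
```

```bash
python3 - <<'E'
from st import *
st(); p=cams.get_image('wrist'); save(p,'w9.png',(200,100,440,300),3)
s=cams.get_image('scene');save(s,'s9.png',(320,220,390,310),6)
E
```

```text
t 10.3 pos [ 0.5502 -0.2534  0.1456] yawjaw 1.446 zaxis [ 0.01  -0.001 -1.   ] F [5.4 2.3 5.6] w 0.0297
```

View pics/w9.png

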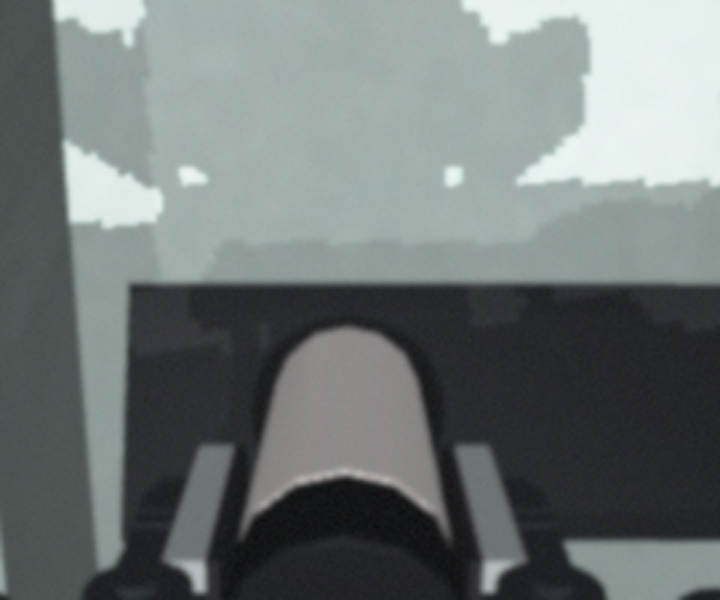

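View pics/s9.png

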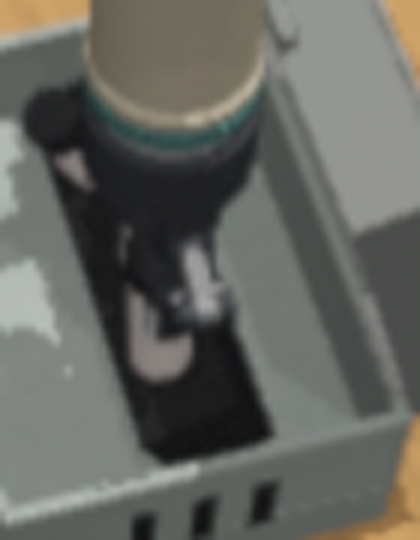

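>>> {"method": "carry_out", "body": {
  "rows": [
    [[-1,-0.3,0.04,0,0],[-1,-0.3,0.04,0,0],[-1,-0.3,0.03,0,0],[-1,0,0,0,0]]
  ],
  "force": 20
}}

```text
clock: 10.8
position: [0.5407, -0.2522, 0.1455]
ee_rot: [0.003, 0.75, 0.662, 0.003]
contact_force: [4.1, 2.0, 6.5]
width: 0.029
```

```bash
python3 - <<'E'
from st import *
a=st();print(a['moment']); p=cams.get_image('wrist'); save(p,'w10.png',(200,100,440,300),3)
E
```

```text
t 10.8 pos [ 0.5407 -0.2522  0.1455] yawjaw 1.4463 zaxis [ 0.009 -0.001 -1.   ] F [4.1 2.  6.5] w 0.029
[ 0.59118892 -1.07419149  0.02043093]
```

View pics/w10.png

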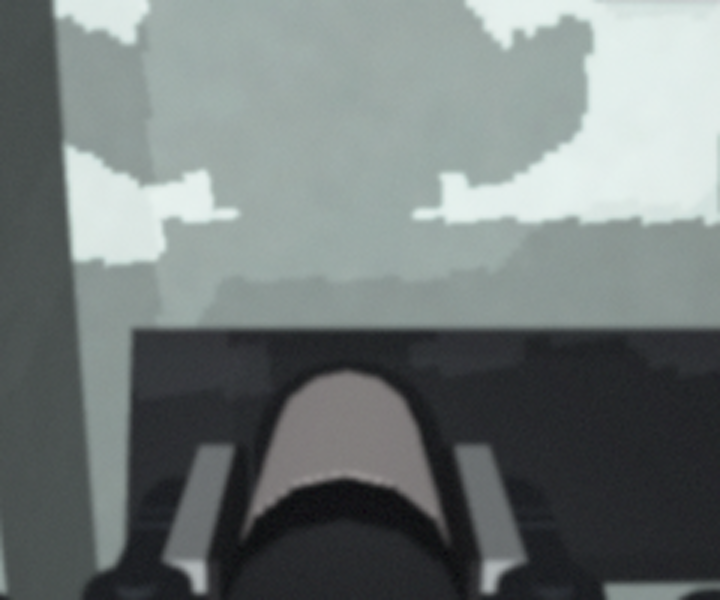

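>>> {"method": "carry_out", "body": {
  "rows": [
    [[-1,-0.3,0.04,-0.1,0],[-1,-0.3,0.04,-0.15,0],[-1,-0.3,0.04,-0.15,0],[-1,-0.3,0.03,-0.2,0],[-1,0,0,0,0]]
  ],
  "force": 20
}}

```text
clock: 11.35
position: [0.5283, -0.2509, 0.1393]
ee_rot: [0.003, 0.75, 0.662, 0.003]
contact_force: [4.6, 3.2, 5.3]
width: 0.0288
```

```bash
python3 - <<'E'
from st import *
a=st();print(a['moment']); p=cams.get_image('wrist'); save(p,'w11.png',(200,100,440,300),3)
s=cams.get_image('scene');save(s,'s11.png',(310,200,400,310),6)
E
```

```text
t 11.35 pos [ 0.5283 -0.2509  0.1393] yawjaw 1.4465 zaxis [ 0.008 -0.002 -1.   ] F [4.6 3.2 5.3] w 0.0288
[ 0.39686216 -0.99388907  0.05401338]
```

View pics/w11.png

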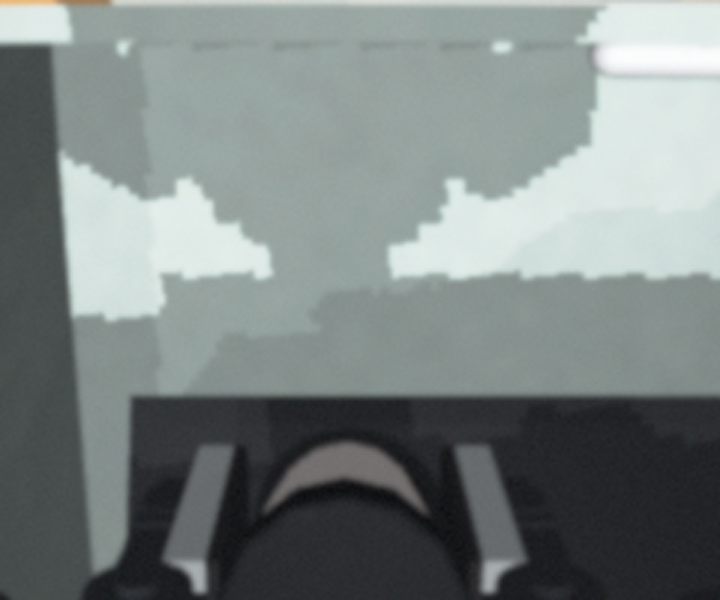

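View pics/s11.png

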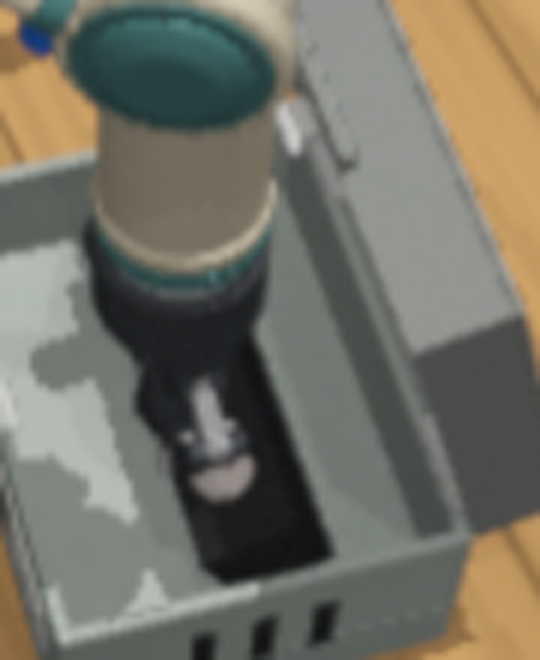

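>>> {"method": "carry_out", "body": {
  "rows": [
    [[-1,0.1,-0.01,-0.3,0],[-1,0.15,-0.02,-0.3,0],[-1,0.15,-0.02,-0.3,0],[-1,0,0,0,0]]
  ]
}}

```text
clock: 11.85
position: [0.5326, -0.2515, 0.1297]
ee_rot: [0.003, 0.75, 0.662, 0.002]
contact_force: [4.7, 2.2, 2.8]
width: 0.029
```

```bash
python3 - <<'E'
from st import *
a=st();print(a['moment'])
E
```

```text
t 11.85 pos [ 0.5326 -0.2515  0.1297] yawjaw 1.4466 zaxis [ 0.008 -0.001 -1.   ] F [4.7 2.2 2.8] w 0.029
[ 0.34586137 -1.14547736  0.09707973]
```

>>> {"method": "carry_out", "body": {
  "rows": [
    [[-1,0.15,0,-0.3,0],[-1,0.15,0,-0.3,0],[-1,0.15,0,-0.3,0],[-1,0.15,-0.02,-0.3,0],[-1,0.15,-0.02,-0.3,0],[-1,0,0,0,0]]
  ]
}}

```text
clock: 12.45
position: [0.5395, -0.2521, 0.1144]
ee_rot: [0.003, 0.75, 0.662, 0.002]
contact_force: [4.8, 0.3, 2.6]
width: 0.0294
```

```bash
python3 - <<'E'
from st import *
a=st();print(a['moment']); p=cams.get_image('wrist'); save(p,'w12.png',(140,100,620,380),1.6)
s=cams.get_image('scene');save(s,'s12.png',(310,200,400,310),6)
E
```

```text
t 12.45 pos [ 0.5395 -0.2521  0.1144] yawjaw 1.4468 zaxis [ 0.006 -0.002 -1.   ] F [4.8 0.3 2.6] w 0.0294
[ 0.30364773 -1.03448519  0.02359988]
```

View pics/w12.png

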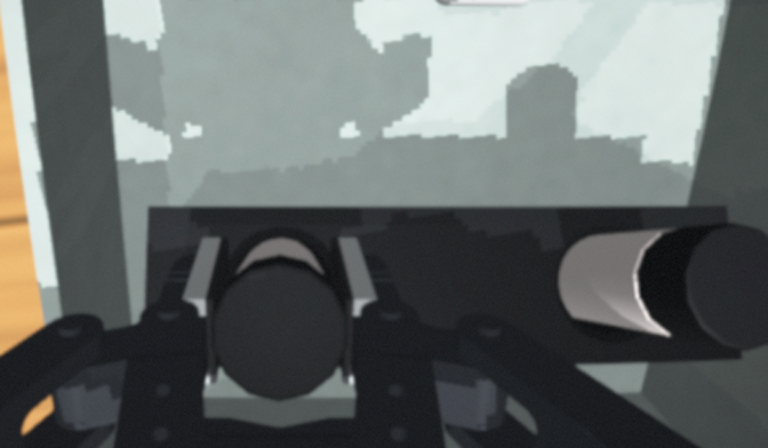

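View pics/s12.png

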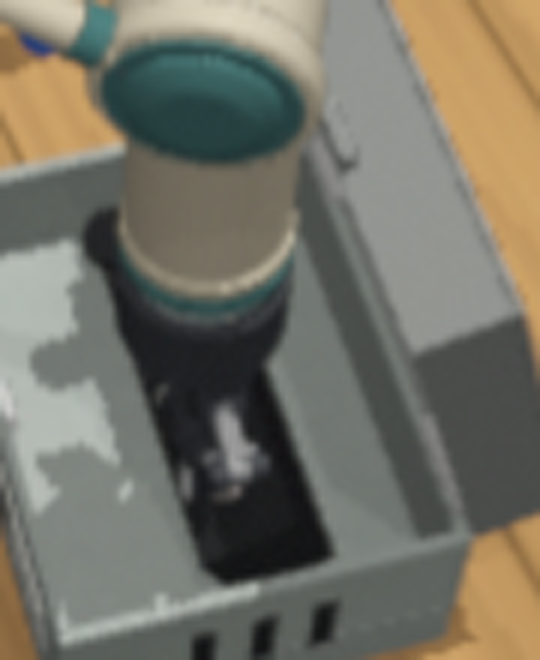

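Continue towards the bottom gently.

>>> {"method": "carry_out", "body": {
  "rows": [
    [[-1,0.1,-0.01,-0.2,0],[-1,0.1,-0.01,-0.2,0],[-1,0.1,-0.01,-0.2,0],[-1,0,0,0,0]]
  ]
}}

```text
clock: 12.95
position: [0.5399, -0.2521, 0.1093]
ee_rot: [0.001, 0.749, 0.662, 0.0]
contact_force: [-0.3, 2.1, 12.3]
width: 0.0291
```

>>> {"method": "carry_out", "body": {
  "rows": [
    [[0.2,0,0,0,0],[0.2,0,0,0,0],[0.2,0,0,0,0],[0.2,0,0,0,0],[0.2,0,0,2,0],[0.2,0,0,4,0],[0.2,-2,0.2,4,0],[0.2,-4,0.4,2,0],[0.2,-4,0.4,0,0],[0.2,-4,4,0,0],[0.2,-4,4,0,0],[0.2,0,0,0,0]]
  ]
}}

```text
clock: 14.15
position: [0.3628, -0.1661, 0.2263]
ee_rot: [-0.004, 0.749, 0.662, -0.001]
contact_force: [0.6, -0.2, -0.2]
width: 0.0509
```

```bash
python3 - <<'E'
from fit2 import *
from st import st
st(); save(s,'s13.png',(285,170,415,325),5); save(t,'t13.png',(330,150,430,240),7)
m=[.5608,-.1999,-.1234]
d=m2w([0,0,m[2]],(-.438,0,.899))
for y in (.055,-.055):
    cap=m2w(m,(.001,y,.098))+.055*d
    print(y,((proj(s,cap)[0]-[285,170])*5).round(),((proj(t,cap)[0]-[330,150])*7).round())
    for e in (.01,.02): print('  proud',e,((proj(s,cap+e*d)[0]-[285,170])*5).round(),((proj(t,cap+e*d)[0]-[330,150])*7).round())
E
```

```text
t 14.25 pos [ 0.3683 -0.1706  0.2276] yawjaw 1.4475 zaxis [ 0.001 -0.001 -1.   ] F [ 0.6 -0.7  0.2] w 0.0513
0.055 [219. 345.] [232. 367.]
  proud 0.01 [212. 338.] [233. 372.]
  proud 0.02 [205. 331.] [234. 377.]
-0.055 [274. 505.] [439. 380.]
  proud 0.01 [267. 499.] [441. 385.]
  proud 0.02 [260. 493.] [443. 390.]
```

View pics/s13.png

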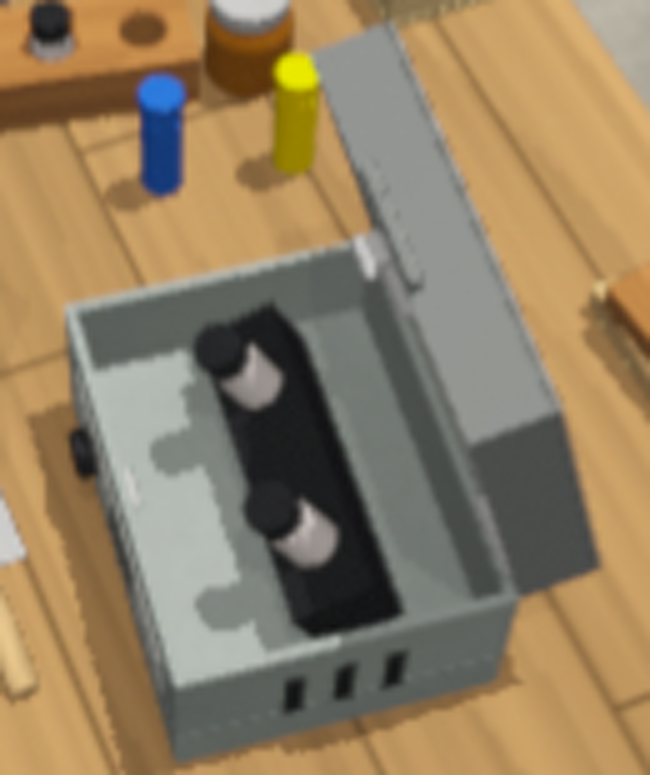

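View pics/t13.png

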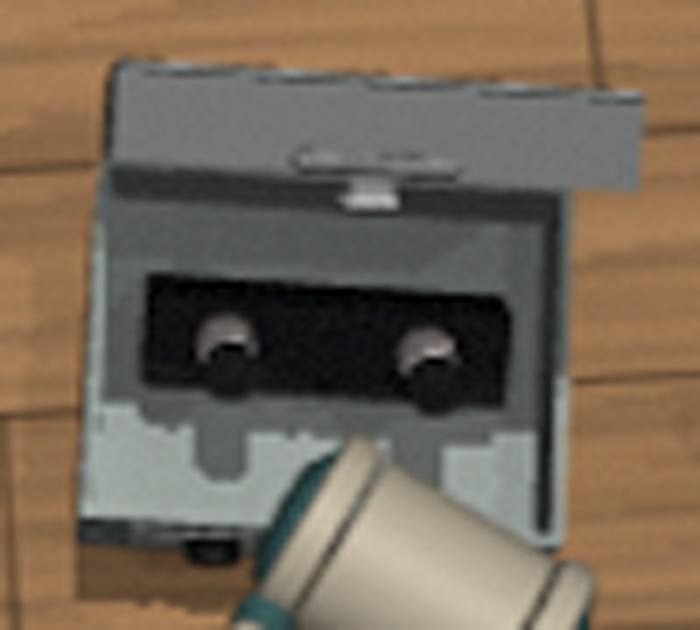

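>>> {"method": "carry_out", "body": {
  "rows": [
    [[-1,0,-4,0,0],[-1,3,-4.1,0,0],[-1,4.4,0,0,0],[-1,4.5,0,0,0],[-1,3,0,-1,0],[-1,1.5,0,-2,0],[-1,0,0,-2,0],[-1,0,0,-1,0],[-1,0,0,-0.8,0],[-1,0,0,0,0]]
  ]
}}

```text
clock: 15.25
position: [0.5323, -0.2517, 0.1583]
ee_rot: [-0.001, 0.75, 0.662, -0.0]
contact_force: [0.7, -0.4, -0.7]
width: 0.0
```

```bash
python3 - <<'E'
from st import *
a=st(); p=cams.get_image('wrist'); save(p,'w14.png')
E
```

```text
t 15.25 pos [ 0.5323 -0.2517  0.1583] yawjaw 1.4466 zaxis [-0.002  0.001 -1.   ] F [ 0.7 -0.4 -0.7] w 0.0
```

View pics/w14.png

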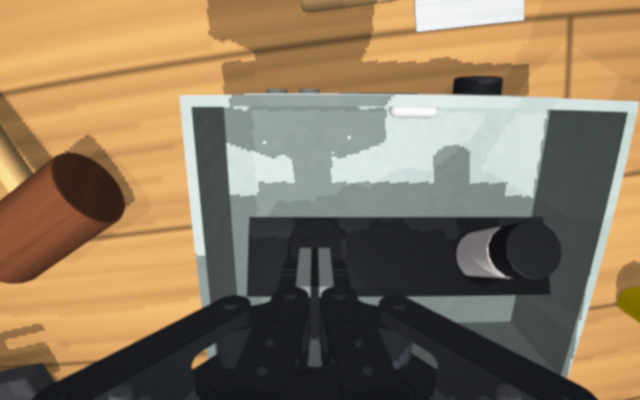

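>>> {"method": "carry_out", "body": {
  "rows": [
    [[-1,0,0,-0.4,0],[-1,0,0,-0.4,0],[-1,0,0,-0.2,0],[-1,0,0,0,0]]
  ]
}}

```text
clock: 15.7
position: [0.5332, -0.2525, 0.1526]
ee_rot: [0.002, 0.749, 0.662, 0.0]
contact_force: [-3.4, 1.3, 12.2]
width: -0.0002
```

>>> {"method": "carry_out", "body": {
  "rows": [
    [[-1,0,0,-0.3,0],[-1,0,0,-0.3,0],[-1,0,0,0,0]]
  ]
}}

```text
clock: 16.0
position: [0.5334, -0.2537, 0.1518]
ee_rot: [0.005, 0.749, 0.662, 0.0]
contact_force: [-9.5, 2.2, 35.1]
width: -0.0002
```

>>> {"method": "carry_out", "body": {
  "rows": [
    [[-1,0,0,2,0],[-1,-1,0,4,0],[-1,-1,0,4,0],[-1,-1,0,4,0],[-1,-1,0,4,0],[-1,0,0,4,0],[-1,0,0,0,0]]
  ]
}}

```text
clock: 16.7
position: [0.4942, -0.2528, 0.3704]
ee_rot: [0.007, 0.75, 0.662, 0.002]
contact_force: [-0.1, 0.6, -0.4]
width: 0.0004
```

```bash
python3 - <<'E'
from st import *
a=st(); print(a['qpos'].round(2)); p=cams.get_image('scene'); save(p,'s15.png',(285,170,415,325),5)
E
```

```text
t 16.7 pos [ 0.4942 -0.2528  0.3704] yawjaw 1.4466 zaxis [ 0.011 -0.008 -1.   ] F [-0.1  0.6 -0.4] w 0.0004
[-0.6   0.19  1.28  0.    1.65 -2.04]
```

View pics/s15.png

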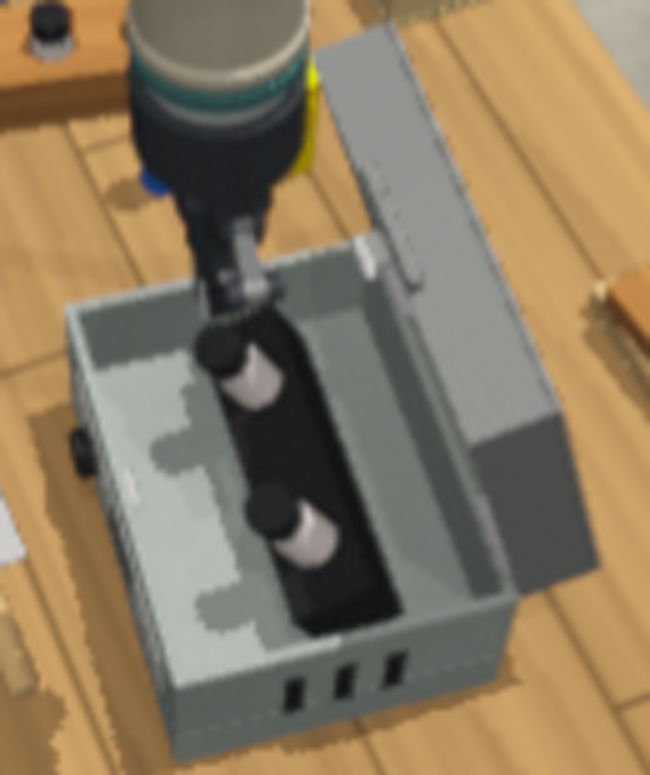

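>>> {"method": "carry_out", "body": {
  "rows": [
    [[-1,3,0.6,0,0],[-1,4,0.6,0,0],[-1,4,0.6,0,0],[-1,4,0.6,0,0],[-1,4,0.6,0,0],[-1,3.8,0.3,0,0],[-1,0,0,0,0]]
  ]
}}

```text
clock: 17.45
position: [0.7248, -0.2174, 0.3568]
ee_rot: [-0.003, 0.749, 0.663, -0.001]
contact_force: [-0.6, 0.5, -0.8]
width: -0.0001
```

```bash
python3 - <<'E'
from st import *
a=st(); print(a['qpos'].round(2)); p=cams.get_image('scene'); save(p,'s16.png',(265,110,425,320),3)
E
```

```text
t 17.45 pos [ 0.7248 -0.2174  0.3568] yawjaw 1.4499 zaxis [-0.004  0.003 -1.   ] F [-0.6  0.5 -0.8] w -0.0001
[-0.38  0.56  0.75  0.    1.84 -1.83]
```

View pics/s16.png

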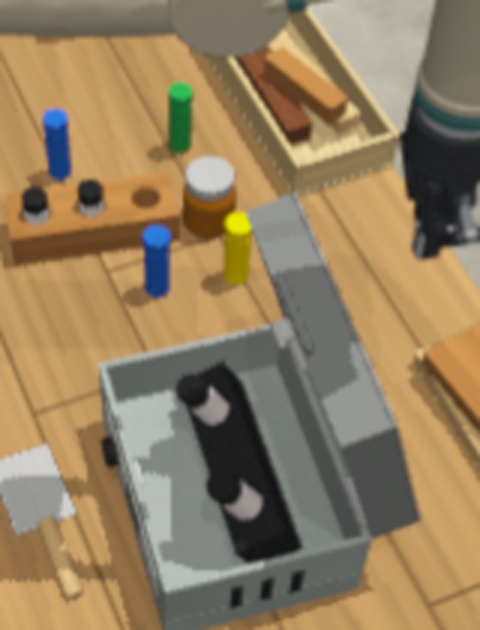

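```bash
python3 - <<'E'
import numpy as np
a=.178; prev=None
for th in np.arange(1.3,-.01,-.1):
    h=.05+.011*np.sin(th); x=.1-a*np.cos(th)+h*np.sin(th); z=.11+a*np.sin(th)+h*np.cos(th)
    w=np.array([.5608+.9924*x,-.1999-.1231*x,z]); print(round(th,2),w.round(4),None if prev is None else ((w-prev)*100).round(2)); prev=w
E
```

```text
1.3 [ 0.6707 -0.2135  0.2977] None
1.2 [ 0.6518 -0.2112  0.2977] [-1.9   0.24  0.  ]
1.1 [ 0.6328 -0.2088  0.2958] [-1.9   0.24 -0.2 ]
1.0 [ 0.6141 -0.2065  0.2918] [-1.87  0.23 -0.4 ]
0.9 [ 0.5958 -0.2042  0.2859] [-1.83  0.23 -0.59]
0.8 [ 0.5782 -0.2021  0.278 ] [-1.76  0.22 -0.78]
0.7 [ 0.5614 -0.2     0.2683] [-1.68  0.21 -0.97]
0.6 [ 0.5457 -0.198   0.2569] [-1.57  0.19 -1.14]
0.5 [ 0.5313 -0.1962  0.2438] [-1.44  0.18 -1.31]
0.4 [ 0.5183 -0.1946  0.2293] [-1.3   0.16 -1.45]
0.3 [ 0.5069 -0.1932  0.2135] [-1.14  0.14 -1.58]
0.2 [ 0.4972 -0.192   0.1965] [-0.97  0.12 -1.7 ]
0.1 [ 0.4893 -0.191   0.1786] [-0.79  0.1  -1.79]
-0.0 [ 0.4834 -0.1903  0.16  ] [-0.59  0.07 -1.86]
```

>>> {"method": "carry_out", "body": {
  "rows": [
    [[-1,0,0,-2,0],[-1,0,0,-3,0],[-1,0,0,-1.5,0],[-1,0,0,0,0]]
  ]
}}

```text
clock: 17.9
position: [0.7178, -0.2182, 0.295]
ee_rot: [-0.003, 0.75, 0.662, -0.002]
contact_force: [-1.1, -0.2, -0.1]
width: -0.0
```

>>> {"method": "carry_out", "body": {
  "rows": [
    [[-1,-2,0.2,0,0],[-1,-2,0.2,0,0],[-1,-1,0.1,0,0],[-1,-1,0.1,0,0],[-1,-1,0.1,0,0],[-1,-1,0.1,-0.1,0],[-1,-1,0.1,-0.1,0],[-1,0,0,0,0]]
  ]
}}

```text
clock: 18.7
position: [0.6288, -0.2094, 0.2964]
ee_rot: [-0.001, 0.75, 0.662, -0.001]
contact_force: [0.2, -0.4, 0.7]
width: -0.0001
```

```bash
python3 - <<'E'
from st import *
a=st(); p=cams.get_image('scene'); save(p,'s17.png',(265,110,425,320),3)
E
```

```text
t 18.7 pos [ 0.6288 -0.2094  0.2964] yawjaw 1.4467 zaxis [-0.002 -0.    -1.   ] F [ 0.2 -0.4  0.7] w -0.0001
```

View pics/s17.png

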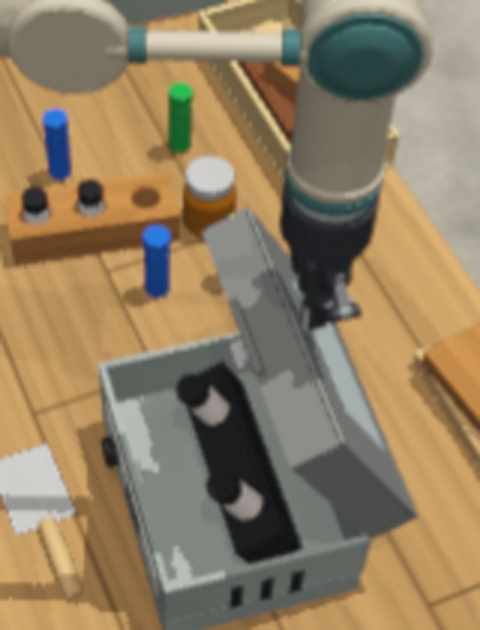

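>>> {"method": "carry_out", "body": {
  "rows": [
    [[-1,-0.95,0.12,-0.2,0],[-1,-0.93,0.12,-0.25,0],[-1,-0.92,0.12,-0.3,0],[-1,-0.9,0.11,-0.35,0],[-1,-0.88,0.11,-0.4,0],[-1,-0.86,0.11,-0.45,0],[-1,-0.84,0.1,-0.5,0],[-1,-0.82,0.1,-0.55,0],[-1,-0.78,0.1,-0.6,0],[-1,-0.75,0.1,-0.65,0],[-1,-0.72,0.1,-0.7,0],[-1,-0.65,0.1,-0.7,0]]
  ]
}}

```text
clock: 19.95
position: [0.5296, -0.1965, 0.2393]
ee_rot: [-0.0, 0.75, 0.662, -0.0]
contact_force: [-1.1, -0.4, 2.4]
width: 0.0
```

>>> {"method": "carry_out", "body": {
  "rows": [
    [[-1,-0.65,0.08,-0.72,0],[-1,-0.6,0.08,-0.75,0],[-1,-0.57,0.07,-0.8,0],[-1,-0.5,0.06,-0.8,0],[-1,-0.5,0.06,-0.85,0],[-1,0,0,0,0]]
  ]
}}

```text
clock: 20.55
position: [0.501, -0.1924, 0.199]
ee_rot: [-0.002, 0.75, 0.662, -0.0]
contact_force: [-1.3, -0.1, -0.2]
width: 0.0002
```

```bash
python3 - <<'E'
from st import *
a=st(); p=cams.get_image('scene'); save(p,'s18.png',(265,110,425,320),3)
E
```

```text
t 20.55 pos [ 0.501  -0.1924  0.199 ] yawjaw 1.4468 zaxis [-0.003  0.002 -1.   ] F [-1.3 -0.1 -0.2] w 0.0002
```

View pics/s18.png

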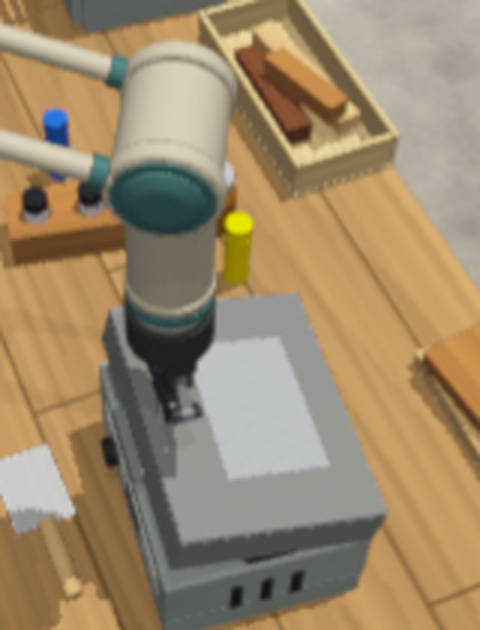

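>>> {"method": "carry_out", "body": {
  "rows": [
    [[-1,-0.6,0.07,-0.6,0],[-1,-0.5,0.06,-0.8,0],[-1,-0.3,0.04,-0.8,0],[-1,-0.2,0.02,-0.6,0],[-1,0,0,-0.4,0],[-1,0,0,0,0]]
  ]
}}

```text
clock: 21.2
position: [0.4852, -0.1909, 0.168]
ee_rot: [-0.001, 0.749, 0.662, -0.001]
contact_force: [0.2, 0.4, -0.4]
width: -0.0002
```

>>> {"method": "carry_out", "body": {
  "rows": [
    [[-1,0,0,-0.4,0],[-1,0,0,-0.4,0],[-1,0,0,-0.3,0],[-1,0,0,0,0]]
  ]
}}

```text
clock: 21.6
position: [0.4868, -0.1913, 0.1598]
ee_rot: [0.001, 0.749, 0.662, 0.0]
contact_force: [-4.1, 2.0, 15.5]
width: -0.0001
```

>>> {"method": "carry_out", "body": {
  "rows": [
    [[-1,0,0,-0.3,0],[-1,0,0,-0.2,0],[-1,0,0,0,0],[-1,0,0,0,0]]
  ]
}}

```text
clock: 22.0
position: [0.4869, -0.1913, 0.1595]
ee_rot: [0.002, 0.749, 0.662, 0.001]
contact_force: [-11.8, 5.4, 42.0]
width: 0.0
```

>>> {"method": "carry_out", "body": {
  "rows": [
    [[-1,0,0,2,0],[-1,0,0,4,0],[-1,0,0,4,0],[-1,-4,0,4,0],[-1,-4,0,0,0],[-1,-4,4,0,0],[-1,-4,4,0,0],[-1,0,4,0,0],[-1,0,4,0,0],[-1,0,0,0,0]]
  ]
}}

```text
clock: 23.0
position: [0.3396, -0.0363, 0.2879]
ee_rot: [-0.001, 0.747, 0.664, 0.001]
contact_force: [-0.3, -1.2, 1.0]
width: -0.0
```

```bash
python3 - <<'E'
from fit2 import *
from st import st
st(); m=[.5608,-.1999,-.1234]
save(s,'s20.png',(265,130,425,330),3.8); save(t,'t20.png',(230,140,480,290),3)
for th in (0,.03,.06,.1):
  print(th,[((proj(s,lidpt(m,th,X))[0]-[265,130])*3.8).round().tolist() for X in [(-.2,.13,.05),(-.2,-.13,.05),(0,-.13,.05)]])
E
```

```text
t 23.1 pos [ 0.3406 -0.04    0.2879] yawjaw 1.45 zaxis [ 0.001 -0.001 -1.   ] F [-0.  -0.8 -0.2] w 0.0002
0 [[122.0, 349.0], [210.0, 645.0], [481.0, 576.0]]
0.03 [[124.0, 345.0], [212.0, 640.0], [483.0, 576.0]]
0.06 [[126.0, 340.0], [215.0, 636.0], [485.0, 575.0]]
0.1 [[129.0, 333.0], [219.0, 630.0], [488.0, 575.0]]
```

View pics/s20.png

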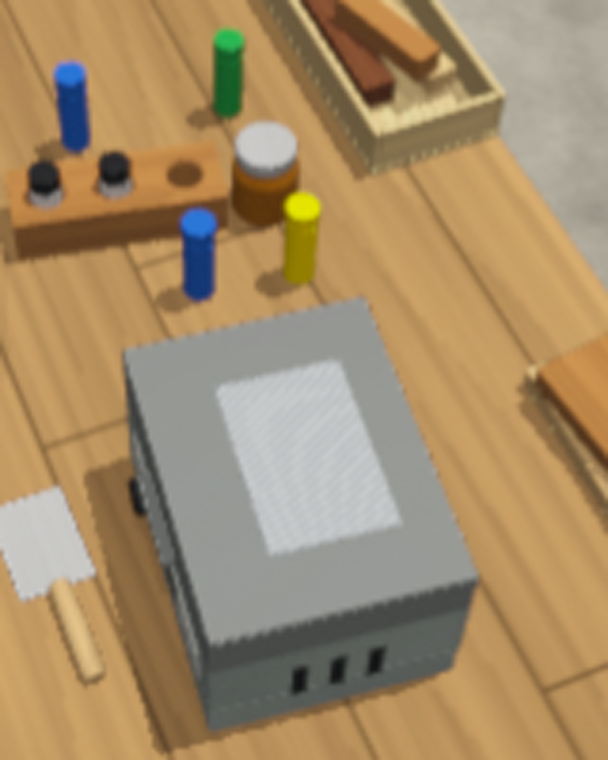

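View pics/t20.png

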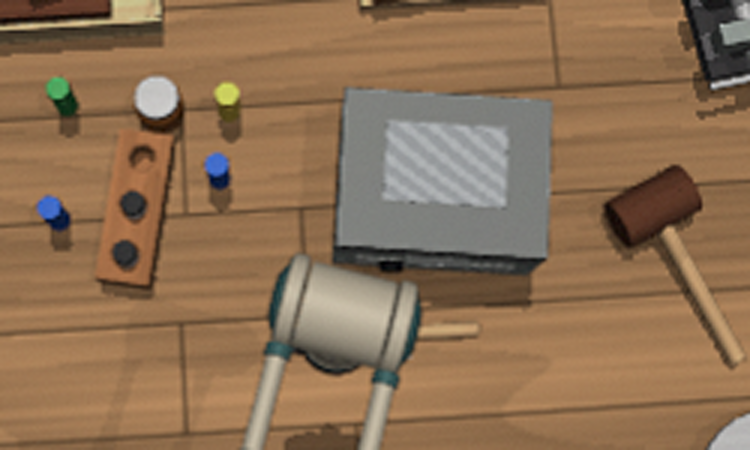

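```bash
python3 -c "
from rig import manip,telemetry
print(telemetry.get_state()['clock'],manip.sign_off())"
```

```text
the job is handed in; nothing more can be done
23.1 None
```

The tall tube is in the mixer's free well, cap up, and the lid is pressed shut. I handed the job in at 23.1 s, with the robot clear of everything; `sign_off` reports no verdict.

- **Tube:** I took it from the rack hole next to the jar. I tipped it to the well's slant by pivoting it in the jaws against the mouth and slid it down. Then I pushed on its cap with up to 35 N; it gave only about 0.8 mm. In the scene picture the cap came out within about 2 pixels of the fully home position. That comparison alone cannot rule out 2–3 mm proud, so the push is the stronger evidence.
- **Lid:** I pushed it down from behind and pressed its front middle past the catch. It stopped hard with the fingertips at 159.5 mm, against 160 mm expected when shut. That last press reached 42 N, with the fingertips only. After backing off, the pictures show the lid lying flat on the tub. I did not touch it again to test the catch, and the pictures cannot tell 0 from about 0.03 rad, so "latched" rests on that hard stop.
- **Bystanders:** the short tubes, coloured tubes, jar and spatula show no visible change in the last pictures. I did not re-measure any of them; I didn't compare the mallet before and after, and the cup is out of frame in the last views.

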